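# Hold the magnifier over the ring in the vise

### The job

Open the lid of the wooden case until it rests on its stop, take out the hand magnifier by its handle, carry it over the tools on the bench and hold it level over the ring in the ball vise for inspection: lens centred on the row of stones, its long side along the row (handle at either end), about 15 mm above the stones. The magnifier must never touch the ring or the vise, the other things on the bench stay where they are, and the lid stays open; finish still holding the magnifier there, steady.

Things in the scene. Friction and masses are not known exactly. Their poses are not given: they have to be found in the camera images.
- case: dark wooden case, 136 mm (its x) by 190 mm (y) by 50 mm tall outside, walls and floor 6 mm thick, fixed to the bench. Origin at the centre of its underside, z up. Its lid is hinged on the top edge of the +x side; its -x side faces the robot
- case_in (a point): centre of the case's inner floor, 6 mm above the bench, case's axes. Two padded rails along the case's x (12 mm wide, centred at y = +44 and -68 mm, 14 mm tall) carry the magnifier; between them fingertips can go 14 mm below its underside
- case_lid (a joint): opening angle of the case lid, rad: 0 shut, 1.75 on its stop (a little past upright, leaning away from the robot). Starts shut or slightly ajar. Stiff hinge: the lid stays where it is left; 2 to 3 N at its front edge moves it
- case_lid_hinge (a point): middle of the lid's hinge line, along y, at the lid's underside (case x = +68 mm, 50 mm above the bench). The lid is a panel 136 x 190 x 8 mm whose front edge is 136 mm from the hinge line, at -x of this point's frame, which turns with the lid (z out of the lid's top)
- case_lid_handle (a point): middle of the round brass bar handle on top of the lid: along y, 95 mm long, 35 mm off the lid's top (43 mm from its underside), 106 mm from the hinge line and 30 mm behind the lid's front edge. Turns with the lid: x from front edge to hinge, z out of the lid's top
- magnifier_grip (a point): centre (half-way up) of the handle of a loose hand magnifier, about 90 g, 152 mm long; handle a black bar 80 (x) x 18 (y) x 18 mm (z). It lies in the case along the case's y, handle towards -y, lens towards +y, handle centre about 29 mm above the bench. x runs from handle to lens, z up
- magnifier_lens (a point): centre of the UNDERSIDE of the magnifier's rectangular lens frame (64 mm in x, 44 mm in y, 8 mm thick, aluminium with clear glass); 80 mm along x from the handle's centre and 9 mm below it, flush with the handle's underside. Axes as magnifier_grip
- ring_top (a point): top of the stones of a ring, middle of their row, 122 mm above the bench. The ring (22 mm wide) stands upright in the jaws of a dark round ball vise (116 mm across the foot, fixed to the bench); two bright jaws 64 mm long (y), 37 mm across both (x), tops 106 mm above the bench. y runs along the row of stones and the jaws, z up
- file_stand: bystander, leave alone: light wooden block 90 x 60 x 40 mm with five upright file handles, 145 mm tall in all; loose, origin at the centre of its underside
- ring_cone: bystander, leave alone: steel cone on a 54 mm round foot, 110 mm tall; loose, origin at the centre of its underside
- bench_block: bystander, leave alone: dark steel block 75 x 75 x 22 mm; loose, origin at the centre of its underside
- hammer: bystander, leave alone: small hammer lying down; loose, origin at the centre of its underside
- pliers: bystander, leave alone: pair of pliers lying down; loose, origin at the centre of its underside
- findings_jar: bystander, leave alone: small glass jar, 48 mm wide and 55 mm tall; loose, origin at the centre of its underside
- handpiece: bystander, leave alone: black rotary handpiece with a little grinding stone on a low rest, 130 mm long; loose, origin at the centre of its underside
- brass_bar: bystander, leave alone: brass bar 90 x 30 x 25 mm; loose, origin at the centre of its underside
Mind the look-alikes: they are no part of the job. Several things have the shape of the case; the one meant has the colours described above. What is shaped like the part that bears ring_top but pink is not meant.

How it is judged:
By the outcome, as a careful person would: the job done as asked, in the order asked, and still so for the second after the job is handed in, while the arm keeps its last pose, push and grip.
It also fails if it takes over 72 s, if anything falls off the work surface, if the arm or the gripper's body presses on something with over 40 N, if the wrist force passes 120 N, or if a joint passes its speed limit or range.

### The arm

A 6-joint arm with a two-finger parallel gripper is mounted at the origin on the work surface. World frame = base frame: x ahead of the robot, y to its left, z up, the work surface at z = 0. Lengths are in m, angles in degrees, forces in N, time in s.
With the tool pointing down it reaches from about 0.25 to 0.725 m from the base axis. Payload 9.7 kg.
Tool frame: the origin (TCP) lies midway between the tips of the shut fingers; the grasp point (between the pads) lies 19 mm behind it (grasp_offset is the distance from the TCP to the grasp point, in m); z points along the fingers, y is the line along which they close (so a half turn about z gives the same grasp; the last joint's range is limited). The gripper opens to 85 mm and grips with 20 to 120 N. Pads are 22 mm wide; open, the fingers measure 114 mm over their backs; the gripper's body (76 mm by 85 mm) begins 54 mm behind the grasp point. The pads swing forward as they close: fully open they stand 13 mm farther back than shut.
Start: joints at [0, 4.979, 10.078, 95.1, 0, 90], TCP at [0.55, -0, 0.231] pointing down, gripper open.
Joint ranges: [-179.16, 179.16], [-48.56, 103.87], [-65.8, 70.77], [-126.05, 130.52], [-82.76, 87.17], [-180, 180]. Speed limits (degrees/s): [127.2, 127.2, 147.25, 180, 180, 180].

### API

Orientations are given as a 3x3 rotation matrix whose columns are the frame's x, y, z axes.
In Python, from bench import * gives the robot as it stands.
- The arm moves only by the tool apply_moves, never from a script. Its argument "increments" is text: rows parted by semicolons, each of 7 numbers parted by spaces: the shift along the tool's x, y, z scaled (see below), then the turn, a rotation vector about the tool's x, y, z scaled (see below), then the gripper's target within -1 to 1 (fully open at 1, half-way at 0, shut at -1). In form: dx dy dz wx wy wz hand; .... A call has 1 to 12 rows; each row shifts and turns the commanded pose from where the row before left it, along the tool's axes as they then stand; what a row does not reach is not made up. The controller multiplies each number of a shift by 0.5 m and each number of a turn by pi rad. A row lasts 1/12 s, in which the tool goes at most 41.7 mm and 7.16 degrees, less where a joint would pass 70% of its speed; a pose out of reach is approached as far as the arm can. A call with a number of a shift or a turn outside -1 to 1 is refused whole. A call with a gripper value outside its range is refused whole. The fingers move at their own pace and stop on an object; "squeeze" is the grip in N (left out, the last holds). Time passes only in rows, so rows that do not move let the fingers close. It gives the time, the measured TCP pose, the force, the opening and the grip force at its end, in the units of the state.
- get_state(): the state, without advancing time (a new reading comes with each control period).
- camera(name): name is "scene" or "side" or "wrist"; returns the picture (400x640x3 uint8, red, green, blue); there is no depth.
- camera_params(name): a dict with "vertical_fov" (degrees; the focal length in pixels is half the picture's height over the tangent of half this angle, whatever the lens; pixels are square), "cx", "cy" (the principal point, pixels), "position" and "orientation" of the camera in the world. Camera axes: x right, y up, looking along -z (the intrinsics and any distortion apply to the point x, -y, -z); pixel columns grow to the right and rows downward; lengths in m; the calibration is good to about 2 mm. A picture is of the moment at which its call begins: read the wrist's pose just before it. camera_params takes no time and is no camera call; for the wrist camera it gives the pose at the moment of the call.
- job_done(): hands the job in; it is judged then, once.
Trained networks look in the newest picture that a camera, given by its name, has taken for a name from the list of things; names that differ only in an ending like _2 or _b are one class to them, and where a whole thing is asked for, a point or a joint stands for the part that bears it (a point fixed in the world has none). Each returns a list of dicts, best first, with "confidence" (0 to 1); they miss things now and then, are a little off and sometimes report something else, mostly with a low value. They report only what shows in the picture. A call takes as long as a camera call. They do not tell look-alikes from the thing itself.
- outline_of(camera, target): "pixels" (400x640 bool, what is visible of it) and "rect" ([left, top, width, height] in pixels, round what is visible of it).
The state is a dict: "t": time; "qpos": joint angles; "joint_vel": joint speeds; "effort": joint torques, N m; "eef_pos": TCP position; "orientation": TCP orientation; "ft_force": force on the tool from outside, world axes, zero at the start; "ft_torque": the same for the moment, N m; "opening": finger opening in m; "gripper_force": force on a finger pad.
Only numpy, scipy, OpenCV 4.12 (cv2) and the standard library are available. Lean on these libraries where they do the work, as an engineer would, in place of code of your own. Each camera call takes 0.05 s, during which the arm holds its last target. There are 200 camera calls.

## Working session

There is one attempt and no reset: what is moved stays moved. The work goes in short steps, Python scripts to look and compute and a tool call to move; the robot and the scene stay as the last step left them, time stands still between calls to the robot, and variables do not carry over. Pictures are saved under pics/ and viewed, at most 10 in all, crops included, and the job is handed in when it is done.

Besides the shell and the picture viewer there is one more tool, called after ">>>" as name(argument=value, ...), one argument or row to a line, values as JSON. apply_moves: Moves the arm, as the interface text tells. Shifts and turns lie within -1 to 1; 1 stands for 0.5 m of shift or pi rad of turn. Its arguments: {"type":"object","properties":{"increments":{"type":"string"},"squeeze":{"type":"number"}},"required":["increments"]}

```bash
mkdir -p pics; ls; python3 - <<'E'
from bench import *
import cv2
s=get_state();print(s['t'],s['eef_pos'],s['orientation'],s['opening'])
for c in ['scene','side','wrist']:
    p=camera_params(c);print(c,p)
    cv2.imwrite(f'pics/{c}0.png',camera(c)[:,:,::-1])
E
```

```text
pics
0.0 [5.49762055e-01 4.88138104e-06 2.30580191e-01] [[ 4.22463354e-06  9.99999071e-01 -1.36297238e-03]
 [ 1.00000000e+00 -4.20058206e-06  1.76492051e-05]
 [ 1.76434635e-05 -1.36297246e-03 -9.99999071e-01]] 0.08568421601162302
scene {'vertical_fov': 49.85892225286881, 'cx': 311.17767353542956, 'cy': 210.266826952632, 'position': array([ 1.17731006, -0.42428663,  1.05449435]), 'orientation': array([[ 0.53270225, -0.64366597,  0.54947469],
       [ 0.84629309,  0.40204891, -0.34949204],
       [ 0.00404043,  0.65119182,  0.75890242]])}
side {'vertical_fov': 47.31081949624958, 'cx': 322.5237827887996, 'cy': 198.76726760831122, 'position': array([ 0.27799219, -1.25312715,  1.02457837]), 'orientation': array([[ 0.98518199,  0.08564263, -0.14859942],
       [-0.17081178,  0.56815329, -0.80500011],
       [ 0.01548492,  0.81845414,  0.57436316]])}
wrist {'vertical_fov': 63.792067953235744, 'cx': 315.8520075822513, 'cy': 198.63862756900318, 'position': array([0.54943142, 0.08215298, 0.37343423]), 'orientation': array([[ 9.99999239e-01,  1.09931675e-04,  1.22856237e-03],
       [-4.96204184e-04,  9.47725157e-01,  3.19087417e-01],
       [-1.12926165e-03, -3.19087784e-01,  9.47724491e-01]])}
```

View pics/scene0.png

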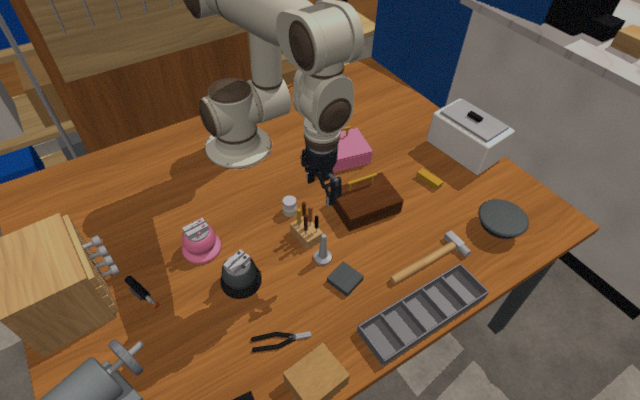

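View pics/side0.png

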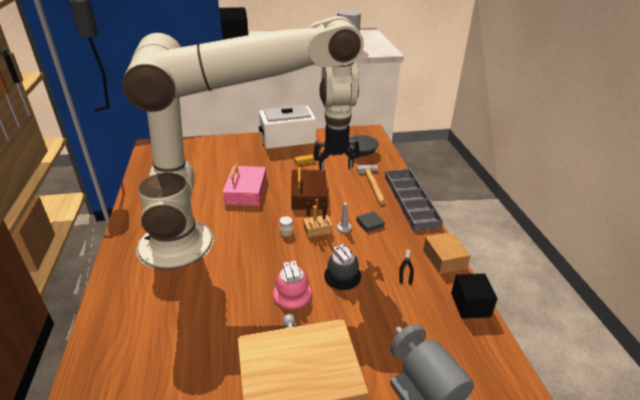

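The scene picture shows these look-alikes: dark case at (370,200) against the pink case at (350,150), and dark vise at (240,275) against the pink vise at (200,242). I choose the dark ones. Next I measure and check in one close crop.

```bash
cat > h.py <<'E'
from bench import *
import cv2, numpy as np
def ray(c,u,v,p=None):
    p=p or camera_params(c); f=200/np.tan(np.radians(p['vertical_fov']/2))
    d=p['orientation']@np.array([(u-p['cx'])/f,-(v-p['cy'])/f,-1]); return p['position'],d
def onz(c,u,v,z,p=None):
    o,d=ray(c,u,v,p); return o+d*(z-o[2])/d[2]
def proj(c,P,p=None):
    p=p or camera_params(c); f=200/np.tan(np.radians(p['vertical_fov']/2))
    q=(np.atleast_2d(P)-p['position'])@p['orientation']
    return np.c_[p['cx']-f*q[:,0]/q[:,2], p['cy']+f*q[:,1]/q[:,2]]
E
python3 - <<'E'
from h import *
ims={c:camera(c) for c in ['scene','side']}
vis=ims['scene'].copy()
H={'case':.025,'case_lid':.054,'case_lid_handle':.09,'ring_top':.06,'file_stand':.07,'ring_cone':.05,'bench_block':.011,'hammer':.01,'pliers':.005,'findings_jar':.027,'handpiece':.02,'brass_bar':.012}
sv={}
for n,z in H.items():
  for c in ims:
    for i,r in enumerate(outline_of(c,n)[:3]):
      if r['confidence']<.3: continue
      m=r['pixels']; v,u=np.nonzero(m); sv[f'{n}|{c}|{i}']=m
      print(n,c,round(r['confidence'],2),np.round(r['rect']),len(u),onz(c,u.mean(),v.mean(),z).round(3)[:2])
      if c=='scene' and n in('case','case_lid','ring_top'):
        k,_=cv2.findContours(m.astype(np.uint8),0,1); cv2.drawContours(vis,k,-1,(0,255,0) if n!='case_lid' else (0,255,255),1)
np.savez_compressed('m.npz',**sv)
a=cv2.resize(ims['scene'][120:310,170:430],None,fx=3,fy=3,interpolation=2)
cv2.imwrite('pics/crop1.png',a[:,:,::-1])
np.save('scene0.npy',ims['scene']);np.save('side0.npy',ims['side'])
E
```

```text
case scene 0.91 [333. 127.  42.  46.] 1236 [0.27  0.326]
case scene 0.88 [334. 171.  68.  60.] 2661 [0.495 0.223]
case side 0.95 [293. 166.  34.  44.] 1303 [0.491 0.229]
case side 0.71 [224. 161.  40.  42.] 1415 [0.248 0.291]
case_lid scene 0.81 [337. 174.  67.  49.] 1924 [0.496 0.219]
case_lid scene 0.7 [335. 124.  32.  37.] 817 [0.267 0.322]
case_lid scene 0.34 [389. 231.  82.  52.] 852 [0.78  0.236]
case_lid side 0.82 [291. 168.  36.  29.] 956 [0.493 0.215]
case_lid side 0.68 [224. 164.  40.  32.] 973 [0.25  0.282]
case_lid_handle scene 0.89 [337. 125.  34.  38.] 842 [0.302 0.296]
case_lid_handle scene 0.64 [336. 173.  66.  51.] 1970 [0.521 0.197]
case_lid_handle scene 0.41 [284. 195.  13.  21.] 256 [ 0.43  -0.025]
case_lid_handle side 0.89 [290. 165.  37.  34.] 992 [0.484 0.162]
case_lid_handle side 0.89 [225. 164.  39.  33.] 939 [0.25  0.225]
case_lid_handle side 0.59 [303. 198.  28.  38.] 657 [ 0.479 -0.068]
ring_top scene 0.84 [186. 217.  35.  48.] 1407 [ 0.394 -0.3  ]
ring_top scene 0.71 [220. 246.  46.  56.] 1498 [ 0.554 -0.253]
ring_top side 0.94 [275. 260.  38.  47.] 1379 
[... 732 characters left out ...]
2.] 268 [0.766 0.287]
pliers scene 0.58 [251. 332.  64.  21.] 605 [ 0.742 -0.246]
pliers scene 0.36 [333. 172.  75.  61.] 2656 [0.482 0.235]
pliers side 0.75 [399. 250.  12.  35.] 198 [ 0.742 -0.244]
findings_jar scene 0.54 [282. 195.  18.  23.] 268 [ 0.385 -0.001]
findings_jar scene 0.3 [392. 231.  79.  52.] 903 [0.768 0.254]
findings_jar side 0.69 [278. 217.  12.  18.] 243 [0.38  0.004]
findings_jar side 0.46 [290. 166.  36.  32.] 979 [0.498 0.259]
handpiece scene 0.83 [125. 276.  33.  34.] 410 [ 0.426 -0.497]
handpiece scene 0.49 [331. 172.  77.  61.] 2715 [0.492 0.228]
brass_bar scene 0.56 [419. 171.  26.  22.] 294 [0.517 0.473]
brass_bar side 0.43 [292. 155.  26.  11.] 156 [0.508 0.476]
```

View pics/crop1.png

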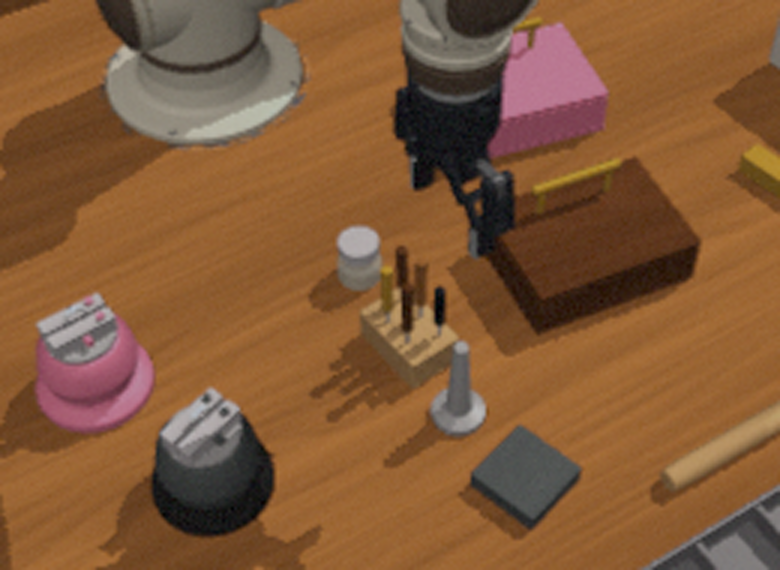

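The crop shows the dark case (scene 370,200) with its brass handle from (348,183) to (377,174), nearer the robot. The dark vise at (240,275) carries the ring. I chose these two over the pink case and the pink vise.

```bash
python3 - <<'E'
from h import *
for n,(u,v),z in [('h1',(535,188),.093),('h2',(622,163),.093),('right',(693,240),.058),('bot',(540,300),.058),('top',(637,162),.058),('cone',(458,415),0),('st1',(415,360),.04),('st2',(362,312),.04),('st3',(457,338),.04),('ja',(170,440),.106),('jb',(213,395),.106),('jc',(240,412),.106),('jd',(200,455),.106)]:
    print(n,onz('scene',170+u/3,120+v/3,z).round(3)[:2])
E
```

```text
h1 [0.447 0.177]
h2 [0.465 0.277]
right [0.569 0.295]
bot [0.55  0.113]
top [0.447 0.317]
cone [ 0.59  -0.009]
st1 [ 0.536 -0.025]
st2 [ 0.456 -0.039]
st3 [0.535 0.024]
ja [ 0.538 -0.278]
jb [ 0.515 -0.225]
jc [ 0.544 -0.213]
jd [ 0.566 -0.262]
```

>>> apply_moves(
  increments="0.08 -0.04 -0.04 0 0 0 1;0.08 -0.04 -0.04 0 0 0 1;0.08 -0.04 -0.04 0 0 0 1;0.08 -0.04 0 0 0 0 1;0.08 -0.04 0 0 0 0 1;0.08 0 0 0 0 0 1;0 0 0 0 0 0 1;0 0 0 0 0 0 1",
)

```text
t: 2.12
eef_pos: [0.4611, 0.2183, 0.2821]
orientation: [[-0.004, 1.0, -0.0], [1.0, 0.004, -0.0], [-0.0, -0.0, -1.0]]
ft_force: [0.5, -0.6, -0.7]
opening: 0.0854
gripper_force: 0.0
```

View wrist.

```bash
python3 - <<'E'
from h import *
import pickle
p=camera_params('wrist');im=camera('wrist');pickle.dump(p,open('pw1.pkl','wb'))
cv2.imwrite('pics/w1.png',im[:,:,::-1])
for n in ['case','case_lid','case_lid_handle']:
  for r in outline_of('wrist',n)[:2]:print(n,r['confidence'],r['rect'])
print(p)
E
```

```text
case 0.97 [54.8, 1.5, 158.4, 196.8]
case 0.69 [274.0, 71.9, 142.7, 171.7]
case_lid 0.84 [275.5, 73.1, 141.4, 174.7]
case_lid 0.82 [56.2, 1.8, 138.6, 196.5]
case_lid_handle 0.64 [449.9, 269.4, 41.9, 49.8]
case_lid_handle 0.62 [277.3, 72.0, 141.3, 172.8]
{'vertical_fov': 63.792067953235744, 'cx': 315.8520075822513, 'cy': 198.63862756900318, 'position': array([0.46035426, 0.30051121, 0.42484577]), 'orientation': array([[ 9.99994686e-01, -3.15326246e-03, -8.27236150e-04],
       [ 3.25234338e-03,  9.47657279e-01,  3.19272772e-01],
       [-2.22814487e-04, -3.19273766e-01,  9.47662499e-01]])}
```

View pics/w1.png

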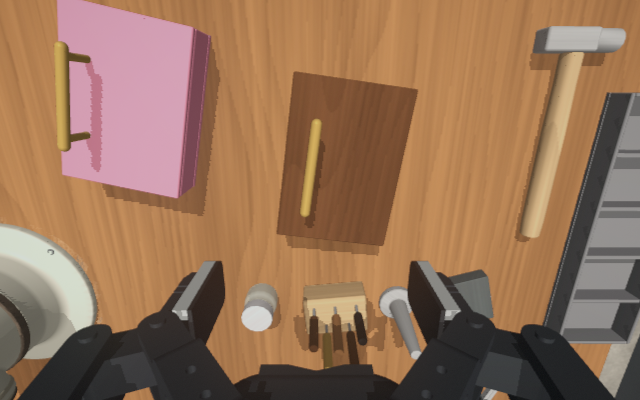

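The wrist picture shows the dark lid with corners (295,72), (416,89), (383,246) and (278,234), and handle ends (317,121) and (305,215). I fit the case pose and the lid angle to these points.

```bash
cat > lid.py <<'E'
from h import *
import pickle
from scipy.optimize import least_squares
def lidpts(x,y,w,a,P):  # P in hinge frame at angle a -> world
    Ry=np.array([[np.cos(a),0,np.sin(a)],[0,1,0],[-np.sin(a),0,np.cos(a)]])
    q=np.asarray(P)@Ry.T+[.068,0,.05]
    c,s=np.cos(w),np.sin(w); return q@np.array([[c,-s,0],[s,c,0],[0,0,1]]).T+[x,y,0]
E
python3 - <<'E'
from lid import *
p=pickle.load(open('pw1.pkl','rb'))
P=[(-.136,.095,.008),(0,.095,.008),(0,-.095,.008),(-.136,-.095,.008),(-.106,.0475,.043),(-.106,-.0475,.043)]
uv=np.array([(295,72),(416,89),(383,246),(278,234),(316.5,122),(305.5,214)])
f=lambda q:(proj('wrist',lidpts(*q,P),p)-uv).ravel()
r=least_squares(f,[.5,.21,-.1,.02]);print(r.x,r.fun.round(1))
q=r.x
for a in np.radians([0,25,50,75,100.3]): print(np.degrees(a),lidpts(*q[:3],a,[(-.106,0,.043),(-.136,0,.004)]).round(3).tolist())
print(lidpts(*q,[(-.106,0,.043)]))
E
```

```text
[ 0.49155233  0.21661929 -0.12581356  0.0258188 ] [-1.9 -0.6  2.5 -0.   1.   0.  -1.2  0.6 -0.1  2.2 -0.3 -2. ]
0.0 [[0.454, 0.221, 0.093], [0.424, 0.225, 0.054]]
25.0 [[0.482, 0.218, 0.134], [0.438, 0.223, 0.111]]
50.0 [[0.524, 0.213, 0.159], [0.475, 0.219, 0.157]]
75.0 [[0.573, 0.206, 0.164], [0.528, 0.212, 0.182]]
100.3 [[0.62, 0.2, 0.147], [0.587, 0.205, 0.183]]
[[0.45498904 0.22124387 0.09572216]]
```

>>> apply_moves(
  increments="0.003 -0.006 0.07 0 0 0.02 1;0.003 -0.006 0.07 0 0 0.02 1;0 0 0.07 0 0 0 1;0 0 0.07 0 0 0 1;0 0 0.07 0 0 0 1;0 0 0.03 0 0 0 1;0 0 0.02 0 0 0 1;0 0 0.01 0 0 0 0.3;0 0 0 0 0 0 -0.4;0 0 0 0 0 0 -1;0 0 0 0 0 0 -1;0 0 0 0 0 0 -1",
  squeeze=30,
)

```text
t: 3.32
eef_pos: [0.4565, 0.22, 0.0786]
orientation: [[0.125, 0.992, 0.002], [0.992, -0.125, 0.001], [0.001, 0.002, -1.0]]
ft_force: [0.3, -0.3, -0.1]
opening: 0.0257
gripper_force: 0.0
```

>>> apply_moves(
  increments="0 0 0 0 0 0 -1;0 0 0 0 0 0 -1;0 0 0 0 0 0 -1;0 0 0 0 0 0 -1",
)

```text
t: 3.65
eef_pos: [0.4547, 0.2202, 0.0777]
orientation: [[0.125, 0.992, -0.002], [0.992, -0.125, 0.001], [0.001, -0.002, -1.0]]
ft_force: [-8.0, 1.7, 3.8]
opening: 0.01
gripper_force: 29.8
```

```bash
python3 - <<'E'
import numpy as np
N=24; a=np.linspace(.03,1.78,N+1); t=np.radians(24)*np.clip((a-.3)/1.45,0,1)
G=np.c_[-.106*np.cos(a)+.043*np.sin(a), .106*np.sin(a)+.043*np.cos(a)]
Z=np.c_[-np.sin(t),-np.cos(t)];Y=np.c_[np.cos(t),-np.sin(t)]
T=G+.019*Z
rows=[]
for i in range(N):
    d=T[i+1]-T[i]; rows.append(f"0 {d@Y[i]/.5:.4f} {d@Z[i]/.5:.4f} {(t[i+1]-t[i])/np.pi:.4f} 0 0 -1")
print(';'.join(rows[:12]));print();print(';'.join(rows[12:]))
E
```

```text
0 0.0073 -0.0150 0.0000 0 0 -1;0 0.0084 -0.0144 0.0000 0 0 -1;0 0.0094 -0.0138 0.0000 0 0 -1;0 0.0101 -0.0131 0.0020 0 0 -1;0 0.0104 -0.0124 0.0067 0 0 -1;0 0.0110 -0.0118 0.0067 0 0 -1;0 0.0116 -0.0111 0.0067 0 0 -1;0 0.0122 -0.0105 0.0067 0 0 -1;0 0.0127 -0.0098 0.0067 0 0 -1;0 0.0132 -0.0091 0.0067 0 0 -1;0 0.0137 -0.0083 0.0067 0 0 -1;0 0.0141 -0.0076 0.0067 0 0 -1

0 0.0144 -0.0068 0.0067 0 0 -1;0 0.0148 -0.0060 0.0067 0 0 -1;0 0.0151 -0.0052 0.0067 0 0 -1;0 0.0153 -0.0043 0.0067 0 0 -1;0 0.0155 -0.0035 0.0067 0 0 -1;0 0.0157 -0.0027 0.0067 0 0 -1;0 0.0158 -0.0018 0.0067 0 0 -1;0 0.0159 -0.0009 0.0067 0 0 -1;0 0.0159 -0.0001 0.0067 0 0 -1;0 0.0159 0.0008 0.0067 0 0 -1;0 0.0158 0.0017 0.0067 0 0 -1;0 0.0160 0.0025 0.0039 0 0 -1
```

>>> apply_moves(
  increments="0 0.0073 -0.015 0 0 0 -1;0 0.0084 -0.0144 0 0 0 -1;0 0.0094 -0.0138 0 0 0 -1;0 0.0101 -0.0131 0.002 0 0 -1;0 0.0104 -0.0124 0.0067 0 0 -1;0 0.011 -0.0118 0.0067 0 0 -1;0 0.0116 -0.0111 0.0067 0 0 -1;0 0.0122 -0.0105 0.0067 0 0 -1;0 0.0127 -0.0098 0.0067 0 0 -1;0 0.0132 -0.0091 0.0067 0 0 -1;0 0.0137 -0.0083 0.0067 0 0 -1;0 0.0141 -0.0076 0.0067 0 0 -1",
)

```text
t: 4.65
eef_pos: [0.5242, 0.2112, 0.1442]
orientation: [[0.125, 0.977, -0.174], [0.992, -0.123, 0.023], [0.001, -0.175, -0.985]]
ft_force: [-9.9, -2.7, 15.8]
opening: 0.01
gripper_force: 30.5
```

>>> apply_moves(
  increments="0 0.0144 -0.0068 0.0067 0 0 -1;0 0.0148 -0.006 0.0067 0 0 -1;0 0.0151 -0.0052 0.0067 0 0 -1;0 0.0153 -0.0043 0.0067 0 0 -1;0 0.0155 -0.0035 0.0067 0 0 -1;0 0.0157 -0.0027 0.0067 0 0 -1",
)

```text
t: 5.15
eef_pos: [0.5719, 0.2049, 0.1468]
orientation: [[0.125, 0.947, -0.294], [0.992, -0.12, 0.037], [0.0, -0.297, -0.955]]
ft_force: [-1.9, -2.1, 11.5]
opening: 0.0099
gripper_force: 30.8
```

>>> apply_moves(
  increments="0 0.0158 -0.0018 0.0067 0 0 -1;0 0.0159 -0.0009 0.0067 0 0 -1;0 0.0159 0 0.0067 0 0 -1;0 0.0159 0.0008 0.0067 0 0 -1",
)

```text
t: 5.48
eef_pos: [0.602, 0.201, 0.1366]
orientation: [[0.125, 0.919, -0.373], [0.992, -0.116, 0.047], [-0.0, -0.376, -0.926]]
ft_force: [-2.5, -2.4, 2.6]
opening: 0.0096
gripper_force: 30.5
```

>>> apply_moves(
  increments="0 0.0158 0.0017 0.0067 0 0 -1;0 0.016 0.0025 0.004 0 0 -1;0 0 0 0 0 0 -1;0 0 0 0 0 0 -1",
)

```text
t: 5.82
eef_pos: [0.6125, 0.1997, 0.1307]
orientation: [[0.125, 0.904, -0.409], [0.992, -0.115, 0.051], [-0.001, -0.413, -0.911]]
ft_force: [-20.0, -2.7, 18.0]
opening: 0.0099
gripper_force: 31.6
```

>>> apply_moves(
  increments="0 -0.006 0 0 0 0 -1;0 0 0 0 0 0 -0.4;0 0 0 0 0 0 -0.4;0 0 0 0 0 0 -0.4;0 0 0 0 0 0 -0.4;0 0 -0.02 0 0 0 -0.4;0 0 -0.03 0 0 0 -0.4;0 0 -0.04 0 0 0 -0.4;0 -0.02 -0.05 -0.02 0 0 -0.4;0 -0.02 -0.05 -0.02 0 0 -0.4;0 -0.02 -0.05 -0.02 0 0 -0.4;0 0 0 0 0 0 -0.4",
)

```text
t: 6.82
eef_pos: [0.6289, 0.1985, 0.2583]
orientation: [[0.125, 0.969, -0.214], [0.992, -0.121, 0.031], [0.004, -0.216, -0.976]]
ft_force: [-0.8, 0.4, 3.3]
opening: 0.0255
gripper_force: 0.0
```

>>> apply_moves(
  increments="0 -0.04 -0.06 -0.034 0 0 0;0 -0.07 -0.02 -0.034 0 0 1;0 -0.08 0 0 0 0 1;0 -0.08 0 0 0 0 1;0 -0.08 0 0 0 0 1;0 0 0 0 0 0 1;0 0 0 0 0 0 1",
)

```text
t: 7.4
eef_pos: [0.4785, 0.2176, 0.3007]
orientation: [[0.123, 0.99, -0.069], [0.992, -0.123, 0.008], [-0.0, -0.069, -0.998]]
ft_force: [0.8, 0.6, -0.1]
opening: 0.0856
gripper_force: 0.0
```

```bash
python3 - <<'E'
from h import *
import pickle
s=get_state();print(s['eef_pos'],s['qpos'].round(1) if hasattr(s['qpos'],'round') else s['qpos'])
p=camera_params('wrist');im=camera('wrist');pickle.dump(p,open('pw2.pkl','wb'))
cv2.imwrite('pics/w2.png',im[:,:,::-1])
for n in ['magnifier_grip','magnifier_lens','case_lid']:
  for r in outline_of('wrist',n)[:2]:
    v,u=np.nonzero(r['pixels']);print(n,r['confidence'],r['rect'],u.mean(),v.mean(),cv2.minAreaRect(np.c_[u,v].astype(np.float32)))
E
```

```text
[0.47845165 0.21763703 0.30065338] [ 23.4   7.4  20.4 106.5   2.  120.4]
magnifier_grip 0.59 [328.4, 92.7, 38.2, 119.5] 344.76642066420663 136.809963099631 ((343.2991943359375, 150.20901489257812), (35.39947509765625, 118.42074584960938), 5.19442892074585)
magnifier_lens 0.91 [329.2, 86.6, 37.2, 121.5] 344.67794221282594 137.11275546159268 ((344.5037536621094, 150.42518615722656), (36.504398345947266, 119.75040435791016), 2.8624050617218018)
case_lid 0.95 [75.7, 40.3, 120.8, 168.1] 136.65840173278613 120.99583903328774 ((134.07260131835938, 122.96845245361328), (169.3973388671875, 118.03718566894531), 88.31531524658203)
case_lid 0.67 [390.8, 72.3, 107.4, 206.8] 437.99414842351644 165.76008536417459 ((444.1759338378906, 172.16751098632812), (96.93502044677734, 206.50450134277344), 5.136378765106201)
```

View pics/w2.png

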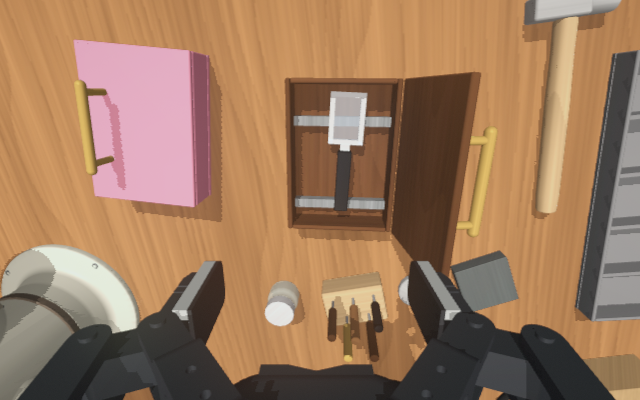

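The picture shows the lid standing open and the magnifier on its rails: lens frame corners (334,92), (367,95), (362,146) and (329,145), black handle from about (345,149) to (342,211). The case rim corners are (287,79), (400,80), (387,231) and (291,228).

```bash
python3 - <<'E'
from lid import *
p=pickle.load(open('pw2.pkl','rb'))
im=cv2.imread('pics/w2.png')
# handle: dark pixels near
g=im[150:213,325:365].max(2)
v,u=np.nonzero(g<45); u=u+325;v=v+150
print(len(u),cv2.minAreaRect(np.c_[u,v].astype(np.float32)))
P=[(-.068,.095,.05),(-.068,-.095,.05),(.068,-.095,.05),(.068,.095,.05)]
def w(q,P):
    c,s=np.cos(q[2]),np.sin(q[2]); return np.array(P)@np.array([[c,-s,0],[s,c,0],[0,0,1]]).T+[q[0],q[1],0]
r=least_squares(lambda q:(proj('wrist',w(q,P),p)-[(287,79),(291,228),(387,231),(399,80)]).ravel(),[.49,.216,-.12]);print('case',r.x,r.fun.round(1))
# magnifier in plane: handle centre x,y,yaw ; lens frame top corners z .028; handle top end z.038
M=[(.048,.022,.028),(.112,.022,.028),(.112,-.022,.028),(.048,-.022,.028),(-.04,.009,.038),(-.04,-.009,.038)]
uv=[(329,145),(334,92),(367,95),(362,146),(334.5,211),(348,212)]
r=least_squares(lambda q:(proj('wrist',w(q,M),p)-uv).ravel(),[.49,.17,1.45]);print('mag',r.x,np.degrees(r.x[2]),r.fun.round(1))
# lid angle: bar ends (490,131),(476,233)
B=[(-.106,.0475,.043),(-.106,-.0475,.043)]
print(proj('wrist',lidpts(.4916,.2166,-.126,1.75,B),p),proj('wrist',lidpts(.4916,.2166,-.126,1.65,B),p))
E
```

```text
0 ((0.0, 0.0), (0.0, 0.0), 0.0)
case [ 0.4904183   0.21583007 -0.12716557] [-3.6 -0.3 -3.5  1.3  2.8  1.6  3.8 -1.1]
mag [0.49121042 0.18285219 1.39723463] 80.05564744320198 [-0.1 -0.6 -1.8  0.2  1.3 -0.9  1.2  0.5 -0.3  0.6 -0.4  0.5]
[[490.37981428 131.56858415]
 [473.23109853 230.55754715]] [[481.37909728 132.23468015]
 [464.85662798 232.65969174]]
```

>>> apply_moves(
  increments="0 0 0 -0.022 0 0.016 0.6;-0.032 0.018 0.06 0 0 0 0.4;-0.032 0.019 0.06 0 0 0 0.3;0 0 0.08 0 0 0 0.2;0 0 0.08 0 0 0 0.2;0 0 0 0 0 0 0.2;0 0 0 0 0 0 0.2",
)

```text
t: 8.18
eef_pos: [0.492, 0.1816, 0.1579]
orientation: [[0.175, 0.985, -0.007], [0.985, -0.175, -0.004], [-0.006, -0.006, -1.0]]
ft_force: [-0.8, 0.7, 1.3]
opening: 0.0509
gripper_force: 0.0
```

```bash
python3 - <<'E'
from h import *
s=get_state();R=s['orientation'];print(s['t'],s['eef_pos'],R.round(4),s['opening'])
p=camera_params('wrist');im=camera('wrist')
cv2.imwrite('pics/w3.png',im[:,:,::-1]);import pickle;pickle.dump(p,open('pw3.pkl','wb'))
E
```

```text
8.1833 [0.49199847 0.18161361 0.1578673 ] [[ 0.175   0.9845 -0.0069]
 [ 0.9845 -0.1751 -0.0045]
 [-0.0056 -0.006  -1.    ]] 0.050856210942239743
```

View pics/w3.png

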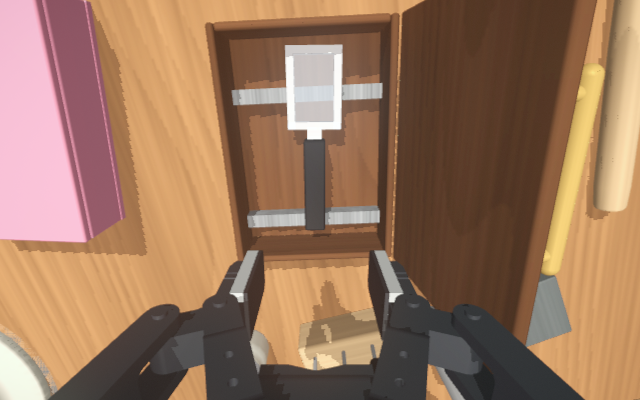

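The picture shows the handle at (304–326, 139–229), vertical and midway between the fingers. I go straight down and grasp.

>>> apply_moves(
  increments="0.002 0 0.07 0 0 0 0.1;0 0 0.07 0 0 0 0.1;0 0 0.07 0 0 0 0.1;0 0 0.05 0 0 0 0.1;0 0 0.02 0 0 0 0.1;0 0 0.01 0 0 0 0.1;0 0 0 0 0 0 -0.3;0 0 0 0 0 0 -1;0 0 0 0 0 0 -1;0 0 0 0 0 0 -1;0 0 0 0 0 0 -1;0 0 0 0 0 0 -1",
  squeeze=60,
)

```text
t: 9.23
eef_pos: [0.494, 0.1836, 0.0173]
orientation: [[0.174, 0.985, 0.002], [0.985, -0.174, -0.001], [-0.001, 0.002, -1.0]]
ft_force: [-0.0, 0.7, 6.1]
opening: 0.0166
gripper_force: 60.0
```

>>> apply_moves(
  increments="0 0 -0.01 0 0 0 -1;0 0 -0.02 0 0 0 -1;0 0 -0.03 0 0 0 -1;0 0 -0.06 0 0 0 -1;0 0 -0.07 0 0 0 -1;0 0 -0.07 0 0 0 -1;0 0 -0.07 0 0 0 -1;0 0 -0.07 0 0 0 -1;0 0 -0.07 0 0 0 -1;0 0 -0.07 0 0 0 -1;0 0 -0.03 0 0 0 -1;0 0 0 0 0 0 -1",
)

```text
t: 10.23
eef_pos: [0.4936, 0.1839, 0.305]
orientation: [[0.174, 0.985, 0.005], [0.985, -0.174, -0.0], [0.001, 0.005, -1.0]]
ft_force: [0.6, 0.8, -1.4]
opening: 0.0173
gripper_force: 59.0
```

```bash
python3 - <<'E'
from h import *
import pickle
s=get_state();print(s['t'],s['eef_pos'],s['ft_force'],s['opening'])
p=camera_params('wrist');im=camera('wrist');cv2.imwrite('pics/w4.png',im[:,:,::-1]);pickle.dump((p,s['eef_pos'],s['orientation']),open('pw4.pkl','wb'))
E
```

```text
10.2333 [0.49359558 0.18388763 0.3049984 ] [ 0.6076172   0.77198977 -1.43669769] 0.017304147227878333
```

View pics/w4.png

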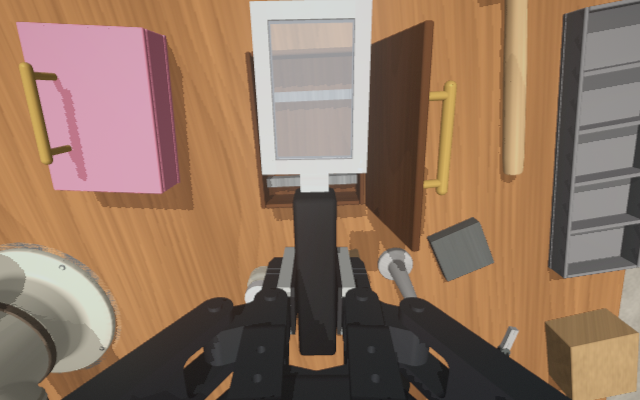

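The magnifier is held by its handle. Frame corners are (250,3), (372,1), (367,175) and (263,174), and the handle runs from (316,192) to (317,354). I fit its pose in the hand.

```bash
python3 - <<'E'
from lid import *
from scipy.spatial.transform import Rotation as Ro
p,e,R=pickle.load(open('pw4.pkl','rb'))
im=cv2.imread('pics/w4.png')
# sub-pixel edges of frame: print column transitions
g=im.min(2).astype(int)
for v in (20,60,100,150): 
    c=np.nonzero(g[v,240:385]>170)[0]+240; print(v,c.min(),c.max())
for u in (280,316,350): 
    c=np.nonzero(g[120:200,u]>150)[0]+120; print(u,c.max())
# mag frame in tool frame: x same as tool x, y: mag y = z x x ; z = -toolz
B=np.diag([1,-1,-1.])
M=np.array([(.048,.022,-.001),(.112,.022,-.001),(.112,-.022,-.001),(.048,-.022,-.001),(.04,.009,.009),(.04,-.009,.009),(-.04,.009,.009),(-.04,-.009,.009)])
uv=np.array([(263,174),(250,3),(372,1),(367,175),(296,192),(336,192),(300,354),(335,354)])
def f(q):
    T=M@Ro.from_rotvec(q[3:]).as_matrix().T+q[:3]
    return (proj('wrist',(T@B.T)@R.T+e,p)-uv).ravel()
r=least_squares(f,[0,0,.019,0,0,0]);print(r.x[:3].round(4),np.degrees(r.x[3:]).round(2),r.fun.round(1))
E
```

```text
20 251 370
60 254 369
100 257 368
150 261 366
280 185
316 191
350 172
[0.0012 0.0003 0.0098] [0.3  1.18 0.89] [ 0.6 -2.2  2.5 -0.1 -0.9 -0.1 -1.2 -4.9 -2.9  3.8  1.1  3.1 -0.8  0.3
  1.5 -0.3]
```

>>> apply_moves(
  increments="-0.02 0.007 0 0 0 0 -1;-0.04 0.014 0 0 0 0 -1;-0.064 0.022 0 0 0 0 -1;-0.064 0.022 0 0 0 0 -1;-0.064 0.022 0 0 0 0 -1;-0.064 0.022 0 0 0 0 -1;-0.064 0.022 0 0 0 0 -1;-0.064 0.022 0 0 0 0 -1;-0.064 0.022 0 0 0 0 -1;-0.064 0.022 0 0 0 0 -1;-0.064 0.022 0 0 0 0 -1;-0.064 0.022 0 0 0 0 -1",
)

```text
t: 11.28
eef_pos: [0.5497, -0.1843, 0.2989]
orientation: [[0.175, 0.985, -0.005], [0.985, -0.175, -0.002], [-0.003, -0.004, -1.0]]
ft_force: [0.4, 0.9, -0.5]
opening: 0.0167
gripper_force: 59.0
```

>>> apply_moves(
  increments="-0.064 0.022 0 0 0 0 -1;-0.064 0.022 0 0 0 0 -1;-0.064 0.022 0 0 0 0 -1;-0.064 0.022 0 0 0 0 -1;-0.04 0.014 0 0 0 -0.02 -1;0 0 0 0 0 -0.034 -1;0 0 0 0 0 -0.034 -1;0 0 0 0 0 -0.034 -1;0 0 0 0 0 -0.034 -1;0 0 0 0 0 -0.03 -1;0 0 0 0 0 0 -1;0 0 0 0 0 0 -1",
)

```text
t: 12.28
eef_pos: [0.5744, -0.337, 0.2996]
orientation: [[-0.395, 0.919, -0.004], [0.919, 0.395, -0.002], [-0.0, -0.005, -1.0]]
ft_force: [0.2, -0.2, -1.4]
opening: 0.0163
gripper_force: 58.9
```

```bash
python3 - <<'E'
from h import *
import pickle
s=get_state()
p=camera_params('wrist');im=camera('wrist');cv2.imwrite('pics/w5full.png',im[:,:,::-1]);pickle.dump((p,s['eef_pos'],s['orientation']),open('pw5.pkl','wb'))
print(proj('wrist',[(.541,-.245,.122)],p))
a=cv2.resize(im[0:230,180:480],None,fx=2.6,fy=2.6,interpolation=2);cv2.imwrite('pics/w5.png',a[:,:,::-1])
E
```

```text
[[323.24244131  72.98106303]]
```

View pics/w5.png

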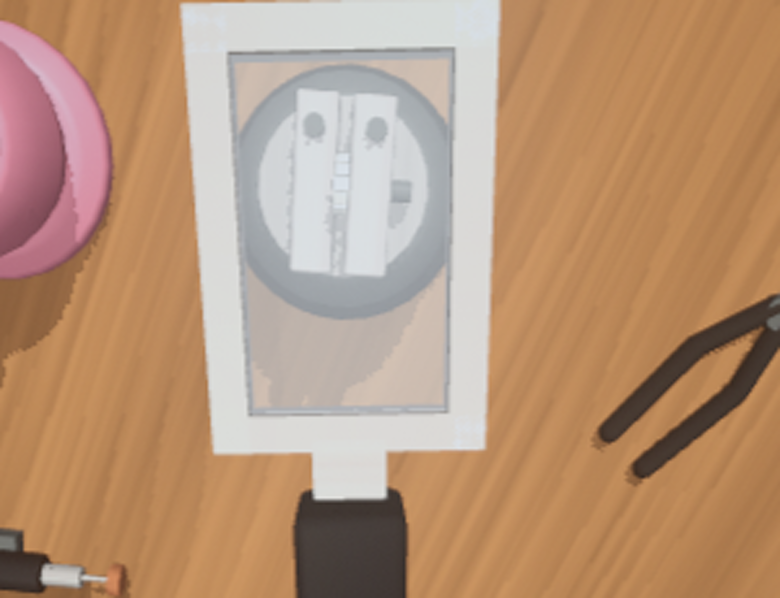

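The view through the glass shows the jaws, corners (297,90), (397,97), (386,276) and (291,271) in the crop, and three stones centred at (342,182). Now I fit the ring and refit the magnifier in the hand.

```bash
cat > fin.py <<'E'
from lid import *
from scipy.spatial.transform import Rotation as Ro
B=np.diag([1,-1,-1.])
M=np.array([(.048,.022,-.001),(.112,.022,-.001),(.112,-.022,-.001),(.048,-.022,-.001),(.04,.009,.009),(.04,-.009,.009)])
def magfit(p,e,R,uv):
    def f(q):
        T=M[:len(uv)]@Ro.from_rotvec(q[3:]).as_matrix().T+q[:3]
        return (proj('wrist',(T@B.T)@R.T+e,p)-uv).ravel()
    r=least_squares(f,[0,0,.012,0,0,0]);q=r.x
    print('mag in tool',q[:3].round(4),np.degrees(q[3:]).round(2),r.fun.round(1))
    lens=Ro.from_rotvec(q[3:]).as_matrix()@[.08,0,-.009]+q[:3]
    Rm=R@B@Ro.from_rotvec(q[3:]).as_matrix()
    print('lens world',(R@B@lens+e).round(4),'x yaw',np.degrees(np.arctan2(Rm[1,0],Rm[0,0])).round(2),'lens in tool',(B@lens).round(4),'zaxis',Rm[:,2].round(3))
def jawfit(p,uv):
    J=np.array([(-.0185,.032,.106),(.0185,.032,.106),(.0185,-.032,.106),(-.0185,-.032,.106)])
    def f(q):
        c,s=np.cos(q[2]),np.sin(q[2]);W=J@np.array([[c,-s,0],[s,c,0],[0,0,1]]).T+[q[0],q[1],0]
        return (proj('wrist',W,p)-uv).ravel()
    r=least_squares(f,[.54,-.245,.4]);print('jaws',r.x[:2].round(4),'row yaw',90+np.degrees(r.x[2]).round(2),r.fun.round(1))
E
python3 - <<'E'
from fin import *
p,e,R=pickle.load(open('pw5.pkl','rb'))
c=lambda L:np.array(L)/2.6+[180,0]-[.3,.3]
jawfit(p,c([(297,90),(397,97),(386,276),(291,271)]))
for uv in [(342,182),(343,164),(340,200)]:
    u,v=c([uv])[0];print(onz('wrist',u,v,.122,p).round(4))
magfit(p,e,R,c([(214,453),(181,4),(499,0),(485,449),(298,492),(403,492)]))
magfit(p,e,R,c([(214,453),(181,4),(499,0),(485,449)]))
E
```

```text
jaws [ 0.5299 -0.2474] row yaw 110.02 [-0.3 -0.4  0.4 -0.7  0.   0.8 -0.2  0.6]
[ 0.5296 -0.2468  0.122 ]
[ 0.5277 -0.2412  0.122 ]
[ 0.5313 -0.2526  0.122 ]
mag in tool [0.0031 0.0004 0.0157] [0.86 5.37 0.95] [-0.2 -3.7  2.9 -0.1 -2.6 -0.2 -0.3 -4.2 -2.4  4.3  2.5  3.4]
lens world [ 0.5403 -0.2625  0.2988] x yaw 114.27 lens in tool [ 0.0819 -0.0019  0.0008] zaxis [-0.02   0.094  0.995]
mag in tool [0.0011 0.0004 0.0116] [0.8  0.22 0.94] [-0.   0.4  0.3  0.1  0.  -0.3 -0.3 -0.2]
lens world [ 0.5407 -0.2632  0.3019] x yaw 114.19 lens in tool [ 0.0811 -0.0019 -0.0023] zaxis [0.015 0.011 1.   ]
```

>>> apply_moves(
  increments="0 0 0 -0.0044 0 0.0233 -1;0.019 -0.011 0 0 0 0 -1;0.018 -0.011 0.04 0 0 0 -1;0 0 0.06 0 0 0 -1;0 0 0.06 0 0 0 -1;0 0 0.06 0 0 0 -1;0 0 0.04 0 0 0 -1;0 0 0.01 0 0 0 -1;0 0 0 0 0 0 -1;0 0 0 0 0 0 -1",
)

```text
t: 13.17
eef_pos: [0.5601, -0.3226, 0.1667]
orientation: [[-0.329, 0.944, 0.011], [0.944, 0.329, 0.002], [-0.002, 0.011, -1.0]]
ft_force: [-0.0, -0.1, -0.8]
opening: 0.0165
gripper_force: 58.9
```

```bash
python3 - <<'E'
from h import *
import pickle
s=get_state();print(s['eef_pos'],s['orientation'].round(3))
p=camera_params('wrist');im=camera('wrist');cv2.imwrite('pics/w6full.png',im[:,:,::-1]);pickle.dump((p,s['eef_pos'],s['orientation']),open('pw6.pkl','wb'))
a=cv2.resize(im[0:230,180:480],None,fx=2.6,fy=2.6,interpolation=2);cv2.imwrite('pics/w6.png',a[:,:,::-1])
E
```

```text
[ 0.56010611 -0.32263444  0.16666603] [[-0.329  0.944  0.011]
 [ 0.944  0.329  0.002]
 [-0.002  0.011 -1.   ]]
```

View pics/w6.png

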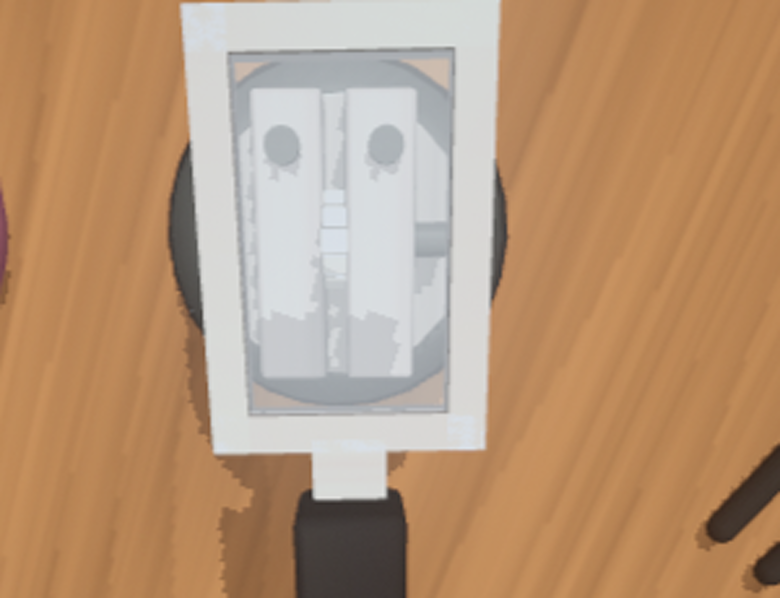

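The jaws through the glass have corners (250,89), (417,89), (412,377) and (261,377), square with the frame. The stones centre near (334,218).

```bash
python3 - <<'E'
from fin import *
p,e,R=pickle.load(open('pw6.pkl','rb'))
c=lambda L:np.array(L)/2.6+[180,0]-[.3,.3]
jawfit(p,c([(250,89),(417,89),(412,377),(261,377)]))
u,v=c([(334,218)])[0];print(onz('wrist',u,v,.122,p).round(4))
magfit(p,e,R,c([(214,453),(182,4),(499,0),(485,449)]))
E
```

```text
jaws [ 0.5296 -0.2474] row yaw 109.31 [-0.4 -0.8  0.5 -0.8  0.2  0.9 -0.3  1.1]
[ 0.528 -0.243  0.122]
mag in tool [0.0012 0.0004 0.0122] [0.75 0.64 0.9 ] [-0.1  0.3  0.2  0.1  0.  -0.2 -0.2 -0.2]
lens world [ 0.5317 -0.2467  0.1688] x yaw 110.08 lens in tool [ 0.0811 -0.0018 -0.0023] zaxis [-0.003  0.013  1.   ]
```

>>> apply_moves(
  increments="0 -0.0044 0.01 0 0 0 -1;0 0 0.02 0 0 0 -1;0 0 0.02 0 0 0 -1;0 0 0.01 0 0 0 -1;0 0 0.004 0 0 0 -1;0 0 0 0 0 0 -1;0 0 0 0 0 0 -1;0 0 0 0 0 0 -1;0 0 0 0 0 0 -1;0 0 0 0 0 0 -1",
)

```text
t: 14.05
eef_pos: [0.5585, -0.3232, 0.1339]
orientation: [[-0.33, 0.944, 0.011], [0.944, 0.33, 0.002], [-0.002, 0.011, -1.0]]
ft_force: [0.5, -0.4, -0.2]
opening: 0.0165
gripper_force: 59.0
```

```bash
python3 - <<'E'
from h import *
s=get_state();R=s['orientation'];print(s['t'],s['eef_pos'],R.round(3),s['ft_force'])
print('lens',R@[.0811,-.0018,-.0023]+s['eef_pos'])
side=camera('side');sc=camera('scene')
im=camera('wrist')
a=cv2.resize(im[0:230,180:480],None,fx=1.7,fy=1.7)
b=cv2.resize(sc[220:310,180:320],None,fx=2.0,fy=2.0);d=cv2.resize(side[205:305,260:400],None,fx=2.0,fy=2.0)
o=np.zeros((400,800,3),np.uint8);o[:391,:510]=a;o[:180,515:795]=b;o[190:390,515:795]=d
cv2.imwrite('pics/fin.png',o[:,:,::-1])
E
```

```text
14.05 [ 0.55846046 -0.32319441  0.13390452] [[-0.33   0.944  0.011]
 [ 0.944  0.33   0.002]
 [-0.002  0.011 -1.   ]] [ 0.52931314 -0.42797122 -0.23982554]
lens [ 0.52999661 -0.24722732  0.13603785]
```

View pics/fin.png

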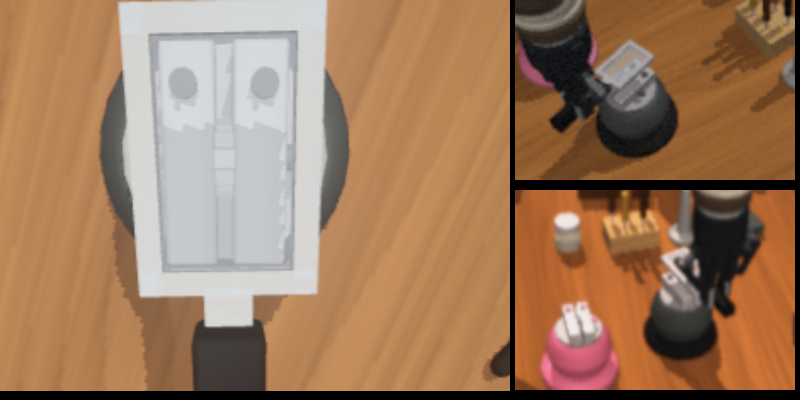

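The final view shows the lens centred over the stones, parallel to the jaws and clear of them. I raise it 1 mm, let it settle and hand in.

>>> apply_moves(
  increments="0 0 -0.002 0 0 0 -1;0 0 0 0 0 0 -1;0 0 0 0 0 0 -1;0 0 0 0 0 0 -1;0 0 0 0 0 0 -1;0 0 0 0 0 0 -1;0 0 0 0 0 0 -1;0 0 0 0 0 0 -1",
)

```text
t: 14.87
eef_pos: [0.5583, -0.3231, 0.1345]
orientation: [[-0.33, 0.944, 0.01], [0.944, 0.33, 0.002], [-0.001, 0.011, -1.0]]
ft_force: [0.1, -0.2, -2.3]
opening: 0.0167
gripper_force: 59.0
```

```bash
python3 -c "
from bench import *
s=get_state();print(s['eef_pos'],s['gripper_force']);print(job_done())"
```

```text
[ 0.55826251 -0.32312244  0.13449782] 58.95153880119324
the job is handed in; nothing more can be done
None
```

I opened the lid to its stop and handed the job in at about 15 s; the arm is holding the magnifier steady and level over the ring, lens centred along the row and about 15 mm above the stones by my measurements (no verdict was returned).

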